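Undo the unknown-hand lock ring of a clay extruder and take out its die

TASK

The extruder's die is locked in by the drilled ring on its leaning barrel, and nobody remembers whether this ring has an ordinary or a reverse thread. Seat both prongs of the pin spanner in the ring's two holes, try gently which way it gives without forcing it, turn it that way with the spanner until it stands fully open, and hang the spanner back astride its wooden block; then take the die out by its tab and lay it flat, tab up, in the grey tray. Leave the vase, the jar and the bowl standing where they are.

Things in the scene. Friction and masses are not known exactly. Their poses are not given: they have to be found in the camera images.
- ring (a joint): lock ring's angle about the barrel axis (rad), positive counter-clockwise looking at its face. Starts within 0.12 of zero, locked. One way (unknown which) it binds about 0.22 from zero (well over 0.7 N m); the other way it turns on against steady friction of 0.2 N m to an end stop at 0.95. It is open, and the die free, from 0.75 either side; it stays where it is left
- ring_face (a point): centre of the dark steel lock ring's outer face; the frame turns with the ring: z out along the barrel axis (0.52 rad from vertical, leaning to the robot's side), y through the two lug holes. Outer radius 46 mm, lugs to 59 mm, 12 mm thick; opening radius 33 mm with two inner tabs on the x line in to radius 24. The die's tab stands 32 mm proud of the face in its middle
- hole_a (a point): mouth of one through hole of 10.5 mm diameter (12 mm deep), in the lug at y = +46 mm of ring_face, on its face
- hole_b (a point): mouth of the other such hole, at y = -46 mm of ring_face
- spanner: pin spanner, 0.22 kg: steel bar 108 (y) x 22 (x) x 14 mm, origin at the centre of its underside, z up. Two 7 mm prongs with coned ends reach 46 mm down at y = +46 and -46. Wooden grip 24 (x) x 40 (y) mm on top, from z = 14 to 60. With its prongs 10 mm in the holes, the underside is 36 mm off the ring face (32 at the closest, on the die's tab)
- prong_a (a point): tip of the prong at y = +46 mm of the spanner
- prong_b (a point): tip of the prong at y = -46 mm of the spanner
- block: fixed dark wooden block 60 (x) x 70 (y) x 65 mm high, origin under its centre; the spanner's bar rests across its top along y, with the prongs hanging down outside the two y sides (7 mm of play each side)
- block_top (a point): centre of the block's top, 65 mm above the bench; block axes
- die: aluminium die, 0.15 kg, origin at the centre of its underside, z out of the barrel: end bar 62 (x) x 16 (y) x 10.5 mm, disc of 40 mm diameter up to z = 16, grip tab 24 (x) x 16 (y) mm up to z = 57. It lies in a keyed pocket 66 x 19 x 10 mm, origin 25 mm behind the ring face; the ring's inner tabs cover its bar ends until the ring is open; it is drawn straight out along its z
- tray_in (a point): centre of the inner floor (about 4 mm above the bench) of the fixed grey tray, outside 170 (x) x 130 (y) x 28 mm high, walls 4 mm; tray axes
- vase: bystander: tall blue vase, 225 mm high, 62 mm across, origin under its centre, beside the barrel on one side
- jar: bystander: green glaze jar, 100 mm high, 68 mm across, origin under its centre, beside the barrel on the other side
- bowl: bystander: small bowl, 42 mm high, 90 mm across the rim, origin under its centre, between robot and extruder
- extruder: fixed green bench clay extruder with the leaning barrel and the ring on it; origin under it on the bench, -x towards the robot's side; foot 215 (x, from -70 to 145) x 150 mm. The centre of the ring face lies at x = -30, z = 174 mm; barrel 100 to 110 mm across

How it is judged (in metres and radians):
On the way, in this order (a step that is already met when the one before it is completed fails the run):
1. both prongs of the spanner are seated in the ring's holes (tips over 5 mm below its face), the ring still locked ((((distance between prong_a and hole_a below 0.0155 m and z of prong_a in the frame of ring_face below -0.005 m) and (distance between prong_b and hole_b below 0.0155 m and z of prong_b in the frame of ring_face below -0.005 m)) or ((distance between prong_a and hole_b below 0.0155 m and z of prong_a in the frame of ring_face below -0.005 m) and (distance between prong_b and hole_a below 0.0155 m and z of prong_b in the frame of ring_face below -0.005 m))) and not (value of joint ring above 0.4 rad or value of joint ring below -0.4 rad)), for 0.1 s.
2. the ring is turned open (0.75 rad or more from zero) with the spanner seated in it ((((distance between prong_a and hole_a below 0.0155 m and z of prong_a in the frame of ring_face below -0.005 m) and (distance between prong_b and hole_b below 0.0155 m and z of prong_b in the frame of ring_face below -0.005 m)) or ((distance between prong_a and hole_b below 0.0155 m and z of prong_a in the frame of ring_face below -0.005 m) and (distance between prong_b and hole_a below 0.0155 m and z of prong_b in the frame of ring_face below -0.005 m))) and (value of joint ring above 0.75 rad or value of joint ring below -0.75 rad)), for 0.1 s.
3. the spanner hangs astride its block again, released, the ring still open and the die not yet drawn (horizontal distance between spanner and block_top below 0.03 m and z of spanner in the frame of block_top between -0.004 and 0.004 m and angle between spanner's own z axis and vertical below 0.12 rad and contact force between the fingers and spanner below 0.05 N and (value of joint ring above 0.7 rad or value of joint ring below -0.7 rad) and distance of die from where it was at the start of the episode below 0.02 m), for 0.2 s.
At the end, for the whole second after the job is handed in: the die lies flat on the tray's floor, within its walls, tab up (within 0.15 rad) and at rest; the spanner rests upright astride the block (within 30 mm of its centre, 4 mm in height, 0.12 rad); the ring stands at least 0.7 rad from zero (x of die in the frame of tray_in between -0.08 and 0.08 m and y of die in the frame of tray_in between -0.06 and 0.06 m and z of die in the frame of tray_in between -0.005 and 0.005 m and angle between die's own z axis and vertical below 0.15 rad and linear speed of die below 0.02 m/s and horizontal distance between spanner and block_top below 0.03 m and z of spanner in the frame of block_top between -0.004 and 0.004 m and angle between spanner's own z axis and vertical below 0.12 rad and contact force between the fingers and spanner below 0.05 N and (value of joint ring above 0.7 rad or value of joint ring below -0.7 rad)); the robot touches nothing.
It fails at once if the vase is pushed over 25 mm or tipped (distance of vase from where it was at the start of the episode above 0.025 m or angle between vase's own z axis and vertical above 0.35 rad).
It fails at once if the jar is pushed over 25 mm or tipped (distance of jar from where it was at the start of the episode above 0.025 m or angle between jar's own z axis and vertical above 0.35 rad).
It fails at once if the bowl is pushed over 25 mm or tipped (distance of bowl from where it was at the start of the episode above 0.025 m or angle between bowl's own z axis and vertical above 0.35 rad).
It fails at once if the ring is forced: over 90 N between spanner and extruder (contact force between spanner and extruder above 90 N).
It also fails if it takes over 72 s, if anything falls off the work surface, if the arm or the gripper's body presses on something with over 40 N, if the wrist force passes 120 N, or if a joint passes its speed limit or range.

ROBOT

A 7-joint arm with a two-finger parallel gripper is mounted at the origin on the work surface. World frame = base frame: x ahead of the robot, y to its left, z up, the work surface at z = 0. Lengths are in mm, angles in rad, forces in N, time in s.
With the tool pointing down it reaches from about 400 to 875 mm from the base axis. Payload 19.3 kg.
Tool frame: the origin (TCP) lies on the centre line of the jaws, within the pads' length; the fingertips stand ctrl.tip_reach ahead of it and the grasp point (between the pads) lies 3 mm ahead of it (ctrl.tip_reach is the distance from the TCP to the fingertips, in mm); z points along the fingers, y is the line along which they close (so a half turn about z gives the same grasp; the last joint's range is limited). The gripper opens to 85 mm and grips with 20 to 120 N. Pads are 22 mm wide; open, the fingers measure 114 mm over their backs; the gripper's body (76 mm by 85 mm) begins 54 mm behind the grasp point. The pads swing forward as they close: fully open they stand 13 mm farther back than shut.
Start: joints at [1.231, 0.521, -0.036, 1.599, 0.021, 1.021, -0.113], TCP at [166.559, -602.39, 253.291] pointing down, gripper open.
Joint ranges: [-2.91, 2.91], [-0.3, 2.13], [-1.5, 1.42], [0.17, 2.43], [-1.26, 4.41], [0.16, 1.93], [-2.52, 2.52]. Speed limits (rad/s): [1.89, 1.89, 2.39, 2.39, 3.01, 3.01, 3.01].

INTERFACE

Orientations are given as a unit quaternion [w, x, y, z].
In Python, from workcell import ctrl gives the robot as it stands.
- The arm moves only by the shell command python3 drive.py 'ROWS' [FORCE]. ROWS is a JSON list of rows, 1 to 12 of them, each of 7 numbers: dx, dy, dz in mm, then a rotation vector rx, ry, rz in rad, then the finger opening in mm; each row shifts and turns the commanded pose from where the row before left it, along the tool's axes as they then stand; what a row does not reach is not made up. A row lasts 1/8 s, in which the tool goes at most 62.5 mm and 0.188 rad, less where a joint would pass 70% of its speed; a pose out of reach is approached as far as the arm can. The fingers move at their own pace and stop on an object; FORCE is the grip in N (left out, the last holds). Time passes only in rows, so rows that do not move let the fingers close. It prints the time, the measured TCP pose, the force, the opening and the grip force at its end.
- ctrl.read_state(): the state, without advancing time (a new reading comes with each control period).
- ctrl.camera(name): name is "side" or "top" or "wrist"; returns a dict with "image" (420x560x3 uint8, red, green, blue), "z_map" (420x560 float32, mm along the optical axis (not along the pixel's ray), 0 where there is no reading), "intrinsics" (3x3 intrinsics, pixels), "distortion" ([k1, k2, p1, p2, k3] as OpenCV has them; the pictures are not rectified), "rvec" (rotation vector, rad) and "tvec" (3), from world to camera coordinates, as OpenCV has them. Camera axes: x right, y down, z forward; pixel columns grow to the right and rows downward; lengths in mm; the calibration is good to about 2 mm. A picture is of the moment at which its call begins.
- ctrl.hand_in(): hands the job in; it is judged then, once.
The state is a dict: "time_s": time; "q": joint angles; "qvel": joint speeds; "joint_torque": joint torques, N m; "position": TCP position; "tcp_rot": TCP orientation; "contact_force": force on the tool from outside, world axes, zero at the start; "ft_torque": the same for the moment, N m; "gripper_width": finger opening in mm; "finger_force": force on a finger pad.
Only numpy, scipy, OpenCV 4.12 (cv2) and the standard library are available. Lean on these libraries where they do the work, as an engineer would, in place of code of your own. Each camera call takes 0.05 s, during which the arm holds its last target. There are 200 camera calls.

## Working session

There is one attempt and no reset: what is moved stays moved. The work goes in short steps, Python scripts to look and compute and a shell command to move; the robot and the scene stay as the last step left them, time stands still between calls to the robot, and variables do not carry over. Pictures are saved under pics/ and viewed, at most 10 in all, crops included, and the job is handed in when it is done.

```bash
ls; mkdir -p pics; cat > h.py <<'E'
import numpy as np,cv2
from workcell import ctrl
def cam(n,save=None):
    c=ctrl.camera(n)
    if save: cv2.imwrite('pics/'+save,c['image'][:,:,::-1])
    return c
def ray(c,uv):
    uv=np.array(uv,float).reshape(-1,1,2)
    p=cv2.undistortPoints(uv,np.array(c['intrinsics']),np.array(c['distortion'])).reshape(-1,2)
    R=cv2.Rodrigues(np.array(c['rvec'],float))[0];t=np.array(c['tvec'],float).ravel()
    d=np.c_[p,np.ones(len(p))]
    return -R.T@t,d@R   # origin, dirs (cam z=1)
def onz(c,uv,z):
    o,d=ray(c,uv);return o+d*((z-o[2])/d[:,2])[:,None]
def depth(c,uv):
    o,d=ray(c,uv);uv=np.array(uv).reshape(-1,2).astype(int)
    return o+d*c['z_map'][uv[:,1],uv[:,0]][:,None]
def cloud(c):
    v,u=np.nonzero(c['z_map']>0);uv=np.c_[u,v]
    return uv,depth(c,uv),c['image'][v,u]
E
python3 - <<'E'
from h import *
ims=[cam(n,n+'0.png') for n in ('side','top','wrist')]
for c in ims: print(ray(c,[[280,210]]), (c['z_map']>0).mean())
print(ctrl.tip_reach,ctrl.read_state())
E
```

```text
drive.py
pics
workcell.py
(array([446.38966532, 728.77671412, 832.01208732]), array([[ 0.126615  , -0.71889599, -0.68358914]])) 0.9962627551020408
(array([ 344.07777393,  -14.52156927, 1401.83935166]), array([[ 1.53469849e-01,  3.06911245e-04, -9.88196791e-01]])) 0.9961224489795918
(array([ 246.10820291, -580.33888019,  374.56078994]), array([[-0.30013829, -0.07774712, -0.95079338]])) 0.9959438775510204
22.0 {'time_s': 0.15, 'q': array([ 1.23079877,  0.52185753, -0.0363181 ,  1.59989052,  0.02119939,
        1.02107249, -0.112806  ]), 'qvel': array([-0.00073968, -0.00219125, -0.00165778, -0.00057864,  0.00183556,
       -0.00225208, -0.00099201]), 'joint_torque': array([ 5.91053231e-04, -9.27397871e+01,  1.97968505e+00, -3.70057976e+01,
        1.78545679e-02,  6.40248574e-03, -3.98137468e-05]), 'position': array([ 166.49022547, -602.17295318,  252.86540793]), 'tcp_rot': array([-4.12570176e-04,  9.90916643e-01,  1.34476870e-01, -8.63256708e-05]), 'contact_force': array([-0.13467793,  0.32912255, -0.66670914]), 'ft_torque': array([ 0.03965105,  0.02032829, -0.01464563]), 'finger_force': 0.0, 'gripper_width': 85.33644032325063}
```

View pics/top0.png

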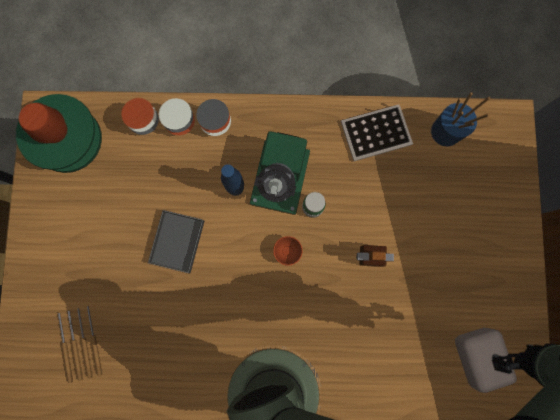

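View pics/side0.png

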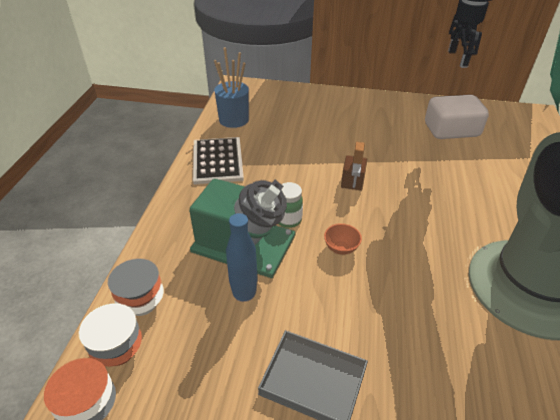

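The top view shows the extruder around (280,180) with the ring at about (277,185), the vase at (232,180), the jar at (315,203), the bowl at (288,250), the spanner on its block at (375,256) and the tray at (177,242). The side view agrees with this. Next I'll measure from the clouds.

```bash
python3 - <<'E'
from h import *
cs={n:cam(n) for n in('top','side')}
P={}
for n,c in cs.items():
    uv,p,col=cloud(c);P[n]=(uv,p,col)
    print(n,'bench z',np.median(p[(abs(p[:,2])<30),2]))
def box(name,x0,x1,y0,y1,z0,z1):
    for n,(uv,p,col) in P.items():
        m=(p[:,0]>x0)&(p[:,0]<x1)&(p[:,1]>y0)&(p[:,1]<y1)&(p[:,2]>z0)&(p[:,2]<z1)
        q=p[m]
        if len(q)<5: print(name,n,'few');continue
        r=cv2.minAreaRect(q[:,:2].astype(np.float32))
        print(name,n,len(q),'z',np.percentile(q[:,2],[2,50,98]).round(1),'rect',np.round(r[0],1),np.round(r[1],1),round(r[2],1),'med',np.median(q[:,:2],0).round(1),col[m].mean(0).round())
t=cs['top']
for nm,uv in dict(ext=(280,180),ring=(277,185),vase=(229,172),jar=(315,203),bowl=(288,250),sp=(375,256),tray=(177,242),tool=(516,362)).items():
    print(nm,depth(t,[uv]).round(1))
a=depth(t,[(375,256)])[0]
box('spgrip',a[0]-80,a[0]+80,a[1]-80,a[1]+80,95,150)
box('spbar',a[0]-80,a[0]+80,a[1]-80,a[1]+80,70,90)
box('block',a[0]-80,a[0]+80,a[1]-80,a[1]+80,20,69)
b=depth(t,[(177,242)])[0]
box('tray',b[0]-120,b[0]+120,b[1]-120,b[1]+120,20,35)
box('traywide',b[0]-120,b[0]+120,b[1]-120,b[1]+120,-5,10)
for nm,uv,h0,h1 in (('vase',(229,172),150,235),('jar',(315,203),50,110),('bowl',(288,250),30,50)):
    a=depth(t,[uv])[0]; box(nm,a[0]-60,a[0]+60,a[1]-60,a[1]+60,h0,h1)
E
```

```text
top bench z -0.1173294679308583
side bench z 1.0315635033537092
ext [[622.  -12.8 164. ]]
ring [[600.4  -4.8 197.3]]
vase [[629.4 125.4 219.1]]
jar [[ 569.3 -117.2   97.6]]
bowl [[435.7 -41.1   0.5]]
sp [[ 414.3 -287.1  123.7]]
tray [[4.551e+02 3.065e+02 1.000e-01]]
tool [[ 162.9 -563.8  344. ]]
spgrip top 142 z [ 98.9 123.6 129.2] rect [ 414.7 -296.7] [39.6 23.2] 89.3 med [ 414.5 -294. ] [102.  63.  34.]
spgrip side 162 z [ 96.4 123.5 129.2] rect [ 414.9 -293.8] [41.3 23.7] 88.7 med [ 415.1 -280.1] [142. 101.  65.]
spbar top 162 z [71.2 78.7 86. ] rect [ 422.4 -296.1] [ 52.4 108.8] 6.0 med [ 414.6 -273.2] [89. 84. 82.]
spbar side 118 z [70.4 80.9 89. ] rect [ 426.3 -276.1] [71.3 43.4] 89.2 med [ 415.7 -259.2] [124. 115. 108.]
block top 303 z [24.9 63.8 68.3] rect [ 420.1 -299.5] [101.4  60.6] 87.0 med [ 432.1 -293.8] [62. 37. 22.]
block side 458 z [22.  58.3 68.7] rect [ 420.4 -289.1] [87.5 59.6] 86.8 med [ 427.6 -266.2] [95. 70. 53.]
tray top 304 z [20.4 26.5 32.7] rect [456.  306.7] [132.7 170.3] 77.3 med [452.  304.8] [75. 70. 63.]
tray side 958 z [20.4 27.  30.6] rect [455.7 307
[... 213 characters left out ...]
455.2 293.3] [240.  213.5] 0.0 med [459.4 296.4] [160. 139. 114.]
vase top 316 z [151.1 188.3 228.4] rect [627.3 128.6] [43.8 53.6] 12.8 med [623.9 125.4] [39. 53. 69.]
vase side 866 z [151.1 187.1 227.3] rect [631.4 135.1] [44.5 50.9] 68.9 med [627.8 143.3] [ 67.  86. 103.]
jar top 417 z [ 55.6  98.3 105.7] rect [ 571.  -114.1] [63.7 62.6] 7.2 med [ 566.9 -114. ] [131. 131. 119.]
jar side 520 z [ 52.2  98.2 103.8] rect [ 564.3 -115.5] [50.5 66.6] 23.2 med [ 561.5 -101. ] [161. 165. 149.]
bowl top 205 z [31.  39.9 46.4] rect [431.8 -39. ] [85.8 86.3] 46.1 med [434.1 -40.9] [111.  57.  33.]
bowl side 401 z [30.4 39.7 45.7] rect [431.  -39.4] [87.  88.9] 21.6 med [429.  -58.3] [159.  97.  69.]
```

```bash
python3 - <<'E'
from h import *
for n in('top','side'):
    uv,p,col=cloud(cam(n))
    near=(np.hypot(p[:,0]-600,p[:,1]+5)<75)
    m=near&(p[:,2]>130)&(p[:,2]<200)&(col.max(1).astype(int)-col.min(1)<30)
    q=p[m];best=None;rng=np.random.default_rng(0)
    for _ in range(2000):
        a=q[rng.choice(len(q),3,False)];nn=np.cross(a[1]-a[0],a[2]-a[0])
        if np.linalg.norm(nn)<200: continue
        nn/=np.linalg.norm(nn);nn*=np.sign(nn[2])
        if abs(np.arccos(nn[2])-.52)>.12: continue
        k=abs((q-a[0])@nn)<2
        if best is None or k.sum()>best.sum(): best=k
    g=q[best];c0=g.mean(0);nn=np.linalg.svd(g-c0)[2][2];nn*=np.sign(nn[2])
    print(n,len(q),len(g),'n',nn.round(3),'tilt',np.arccos(nn[2]).round(3),'az',np.arctan2(-nn[1],-nn[0]).round(3),'c',c0.round(1))
    g2=(col[:,1].astype(int)>col[:,0]+15)&(abs(p[:,0]-640)<160)&(abs(p[:,1]+5)<90)&(p[:,2]>3)
    for z0,z1 in((4,60),(100,180)):
        h=p[g2&(p[:,2]>z0)&(p[:,2]<z1)]
        if len(h)>5:print(z0,cv2.minAreaRect(h[:,:2].astype(np.float32)),np.median(h[:,2]))
E
```

```text
top 1166 298 n [-0.476  0.109  0.873] tilt 0.51 az -0.224 c [601.9   1.1 173.4]
4 ((664.3924560546875, -11.370071411132812), (146.55714416503906, 208.03651428222656), 78.21908569335938) 17.87821274800649
100 ((664.2647705078125, -10.759353637695312), (120.09156799316406, 206.6231231689453), 78.04008483886719) 135.4894822650292
side 1747 526 n [-0.48   0.102  0.871] tilt 0.513 az -0.209 c [601.9   9.2 174.7]
4 ((661.9100952148438, -24.082809448242188), (182.68418884277344, 213.02459716796875), 78.51640319824219) 19.48706759433651
100 ((690.4847412109375, -13.822311401367188), (118.93202209472656, 149.90989685058594), 78.28719329833984) 136.72226589106504
```

```bash
cat >> h.py <<'E'
from scipy.spatial.transform import Rotation as Ro
def cur():
    s=ctrl.read_state();q=s['tcp_rot'];return np.array(s['position']),Ro.from_quat([q[1],q[2],q[3],q[0]]),s
def plan(p1,R1,N,p0=None,R0=None):
    """print the single row which, repeated N times, goes to p1,R1"""
    if p0 is None: p0,R0,_=cur()
    r=(R0.inv()*R1).as_rotvec()/N
    S=sum(Ro.from_rotvec(r*k).as_matrix() for k in range(N))
    d=np.linalg.solve(S,R0.inv().apply(np.array(p1)-p0))
    path=[p0+R0.apply(sum((Ro.from_rotvec(r*k).apply(d) for k in range(i)),np.zeros(3))) for i in range(N+1)]
    print('N',N,'row',d.round(1),r.round(4),'|d|',np.linalg.norm(d).round(1),'|r|',np.linalg.norm(r).round(3),'mid',path[N//2].round())
def frame(y,z):
    z=np.array(z,float);z/=np.linalg.norm(z);y=np.array(y,float);y-=z*(y@z);y/=np.linalg.norm(y)
    return Ro.from_matrix(np.c_[np.cross(y,z),y,z])
yaw=-.207;tl=.52
n=np.array([-np.sin(tl)*np.cos(yaw),-np.sin(tl)*np.sin(yaw),np.cos(tl)])
ex=np.array([np.cos(tl)*np.cos(yaw),np.cos(tl)*np.sin(yaw),np.sin(tl)])
ey=np.cross(n,ex)
C=np.array([598.3,2.5,174.])
E
python3 - <<'E'
from h import *
plan(C+150*n,frame(ex,-n),14)
p,R,_=cur(); plan(C+150*n,R,12)
E
```

```text
N 14 row [ 52.1 -13.7  -4.6] [-0.0334  0.0203 -0.0763] |d| 54.1 |r| 0.086 mid [ 434. -344.  290.]
N 12 row [ 42.6 -41.8  -4.2] [0. 0. 0.] |d| 59.9 |r| 0.0 mid [ 346. -292.  279.]
```

```bash
R='[52,-13.7,-4.6,-0.0334,0.0203,-0.0763,85]'; python3 drive.py '[[52,-13.7,-4.6,-0.0334,0.0203,-0.0763,85],[52,-13.7,-4.6,-0.0334,0.0203,-0.0763,85],[52,-13.7,-4.6,-0.0334,0.0203,-0.0763,85],[52,-13.7,-4.6,-0.0334,0.0203,-0.0763,85],[52,-13.7,-4.6,-0.0334,0.0203,-0.0763,85],[52,-13.7,-4.6,-0.0334,0.0203,-0.0763,85],[52,-13.7,-4.6,-0.0334,0.0203,-0.0763,85],[52,-13.7,-4.6,-0.0334,0.0203,-0.0763,85],[52,-13.7,-4.6,-0.0334,0.0203,-0.0763,85],[52,-13.7,-4.6,-0.0334,0.0203,-0.0763,85],[52,-13.7,-4.6,-0.0334,0.0203,-0.0763,85],[52,-13.7,-4.6,-0.0334,0.0203,-0.0763,85]]'
python3 -c "
from h import *
plan(C+150*n,frame(ex,-n),4);print(cur()[2]['q'])"
```

```text
time_s: 1.85
position: [519.4, -89.2, 306.6]
tcp_rot: [0.175, 0.803, 0.552, 0.142]
contact_force: [0.7, 0.0, 0.0]
gripper_width: 85.2
finger_force: 0.0
N 4 row [26.  -6.3 -2. ] [-0.016   0.01   -0.0375] |d| 26.8 |r| 0.042 mid [524. -36. 306.]
[ 0.35437228  0.13734144 -0.41040397  2.11726816  0.41893763  0.49962071
 -0.73612435]
```

```bash
python3 drive.py '[[26,-6,-2,-0.016,0.01,-0.0375,85],[26,-6,-2,-0.016,0.01,-0.0375,85],[26,-6,-2,-0.016,0.01,-0.0375,85],[26,-6,-2,-0.016,0.01,-0.0375,85],[0,0,0,0,0,0,85],[0,0,0,0,0,0,85]]'
python3 - <<'E'
from h import *
c=cam('wrist','w1.png');print(cur()[2]['q'].round(2))
uv,p,col=cloud(c)
e=(p-C)@np.c_[ex,ey,n]; r=np.hypot(e[:,0],e[:,1])
m=(abs(e[:,2])<8)&(r<60)&(r>34)
g=p[m];c0=np.median(g,0);A=g-c0
for _ in range(3):
    k=abs((g-c0)@n)<50
u,s,v=np.linalg.svd(A,full_matrices=False);nn=v[2]*np.sign(v[2][2])
print('n',nn.round(3),n.round(3),'face off',np.percentile((g-C)@n,[5,25,50,75,95]).round(1))
E
```

```text
time_s: 2.6
position: [526.3, 15.2, 304.6]
tcp_rot: [0.199, 0.752, 0.608, 0.161]
contact_force: [-1.1, -1.1, -0.4]
gripper_width: 84.7
finger_force: 0.0
[ 0.14  0.13 -0.45  2.16  0.68  0.49 -1.05]
n [-0.485  0.102  0.869] [-0.486  0.102  0.868] face off [-1.6 -0.7 -0.2  0.3  1. ]
```

View pics/w1.png

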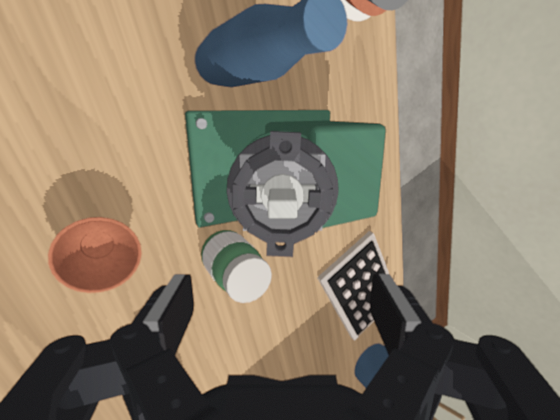

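The ring fills (230-338, 133-255), with holes near (286,147) and (280,244). The hole line is therefore close to extruder y. I'll refine the holes by dark blobs.

```bash
python3 - <<'E'
from h import *
c=cam('wrist');g=cv2.cvtColor(c['image'],cv2.COLOR_RGB2GRAY)
def onface(uv,off=0):
    o,d=ray(c,uv);return o+d*(((C+off*n-o)@n)/(d@n))[:,None]
# rectify ring face patch: 4 px/mm
s=5;L=70
a=np.arange(-L,L,1/s);X,Y=np.meshgrid(a,-a)   # image right=ex, up=ey
W=C+X[...,None]*ex+Y[...,None]*ey
pr,_=cv2.projectPoints(W.reshape(-1,3),np.array(c['rvec']),np.array(c['tvec']),np.array(c['intrinsics']),np.array(c['distortion']))
pr=pr.reshape(X.shape+(2,)).astype(np.float32)
im=cv2.remap(c['image'],pr[...,0],pr[...,1],cv2.INTER_CUBIC)
cv2.imwrite('pics/rect.png',cv2.resize(im[:,:,::-1],(560,560)))
gg=cv2.remap(g,pr[...,0],pr[...,1],cv2.INTER_CUBIC).astype(float)
# ring outline: dark pixels at r 40..60
for sy in(1,-1):
    m=(np.hypot(X,Y-sy*46)<9)
    v=gg[m];th=(np.percentile(v,2)+np.median(v))/2
    k=m&(gg<th)
    nl,lab,st,ce=cv2.connectedComponentsWithStats(k.astype(np.uint8))
    print(sy,'range',np.percentile(v,[2,50,98]),[( (ce[i][0]/s-L).round(1),(-(ce[i][1]/s-L)).round(1),st[i][4]/s/s) for i in range(1,nl) if st[i][4]>50])
# outer circle of the ring from the cloud face points
uv,p,col=cloud(c);e=(p-C)@np.c_[ex,ey,n]
f=e[(abs(e[:,2])<2.5)&(np.hypot(e[:,0],e[:,1])<62)]
print('ext x',np.percentile(f[:,0],[.3,99.7]),'y',np.percentile(f[:,1],[.3,99.7]))
t=e[(np.hypot(e[:,0],e[:,1])<25)&(e[:,2]>25)];print('tab',t[:,:2].min(0),t[:,:2].max(0),np.median(t,0),cv2.minAreaRect(t[:,:2].astype(np.float32)))
E
```

```text
1 range [54. 74. 95.] [(np.float64(5.9), np.float64(44.4), np.float64(14.719999999999999))]
-1 range [ 40.    90.   156.92] [(np.float64(1.0), np.float64(-45.8), np.float64(40.8))]
ext x [-42.39534637  47.30022439] y [-55.38492062  59.92386115]
tab [-21.19463264  -5.41505131] [24.12730084 18.24395319] [  0.62487338   8.30093748 210.2088765 ] ((1.4731311798095703, 6.40294075012207), (45.308067321777344, 23.620603561401367), 0.11563657969236374)
```

View pics/rect.png

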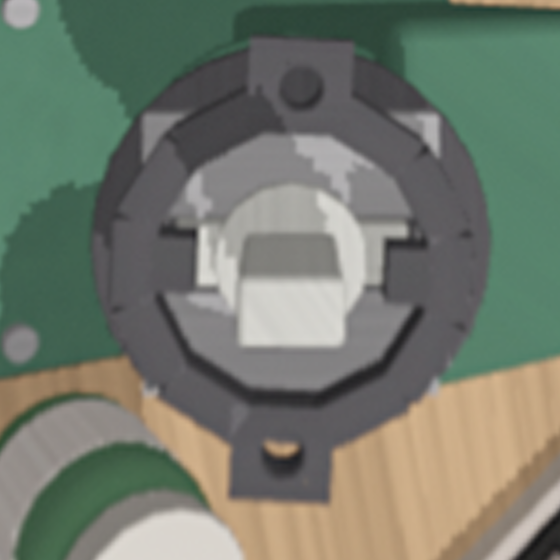

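The upper hole is at (301,87) and the lower at (282,456) at 4 px/mm. That puts the ring centre about (2.7,2.3) mm off my guess, a ring angle of about -0.05, and a spacing of 92.3 mm (expected 92). Next I go to the spanner.

```bash
python3 - <<'E'
from h import *
plan([415,-295,250],frame([1,0,0],[0,0,-1]),9)
E
```

```text
N 9 row [-35.6  -9.9   3.8] [ 0.0573  0.006  -0.023 ] |d| 37.1 |r| 0.062 mid [ 472. -120.  275.]
```

```bash
python3 drive.py '[[-35.6,-9.9,3.8,0.0573,0.006,-0.023,85],[-35.6,-9.9,3.8,0.0573,0.006,-0.023,85],[-35.6,-9.9,3.8,0.0573,0.006,-0.023,85],[-35.6,-9.9,3.8,0.0573,0.006,-0.023,85],[-35.6,-9.9,3.8,0.0573,0.006,-0.023,85],[-35.6,-9.9,3.8,0.0573,0.006,-0.023,85],[-35.6,-9.9,3.8,0.0573,0.006,-0.023,85],[-35.6,-9.9,3.8,0.0573,0.006,-0.023,85],[-35.6,-9.9,3.8,0.0573,0.006,-0.023,85],[0,0,0,0,0,0,85],[0,0,0,0,0,0,85]]'
python3 - <<'E'
from h import *
p,R,s=cur();print(s['q'].round(2))
c=cam('wrist','w2.png')
uv,P,col=cloud(c);near=(abs(P[:,0]-415)<90)&(abs(P[:,1]+295)<90)
def rect(m,nm):
    r=cv2.minAreaRect(P[m,:2].astype(np.float32));print(nm,m.sum(),np.round(r[0],1),np.round(r[1],1),round(r[2],1),np.percentile(P[m,2],[5,50,95]).round(1))
rect(near&(abs(P[:,2]-125)<4),'griptop')
rect(near&(abs(P[:,2]-79)<4),'bartop')
rect(near&(abs(P[:,2]-65)<3),'blocktop')
# ring in top and side, arm out of the way
for nm in('top','side'):
    c=cam(nm);uv,Q,col=cloud(c);e=(Q-C)@np.c_[ex,ey,n];f=e[(abs(e[:,2])<3)&(np.hypot(e[:,0],e[:,1])<64)]
    print(nm,len(f),'x',np.percentile(f[:,0],[.5,99.5]).round(1),'y',np.percentile(f[:,1],[.5,99.5]).round(1),'z',np.median(f[:,2]).round(1))
    t=e[(np.hypot(e[:,0],e[:,1])<25)&(abs(e[:,2]-32)<4)];print(' tab',len(t),cv2.minAreaRect(t[:,:2].astype(np.float32)) if len(t)>3 else '')
E
```

```text
time_s: 4.08
position: [414.9, -294.2, 249.9]
tcp_rot: [0.0, 0.707, 0.707, 0.0]
contact_force: [-0.5, 0.1, -0.3]
gripper_width: 85.1
finger_force: 0.0
[ 0.8   0.36 -0.39  1.89  0.17  0.92  0.34]
griptop 1293 [ 414.9 -295.6] [40.9 23.6] 89.3 [124.  126.1 127.2]
bartop 1180 [ 415.  -295.2] [106.9  21.9] 89.4 [78.7 80.2 81.4]
blocktop 2095 [ 419.6 -296.4] [69.7 59.9] 87.0 [64.5 66.2 67.3]
top 297 x [-40.7  48.1] y [-56.   57.7] z -0.9
 tab 37 ((3.07749080657959, 0.6207890510559082), (22.689775466918945, 15.059656143188477), 0.576923668384552)
side 632 x [-41.4  47.5] y [-57.1  58.3] z -0.4
 tab 68 ((3.355619430541992, 1.2474684715270996), (23.28742027282715, 17.132570266723633), 1.3838303089141846)
```

View pics/w2.png

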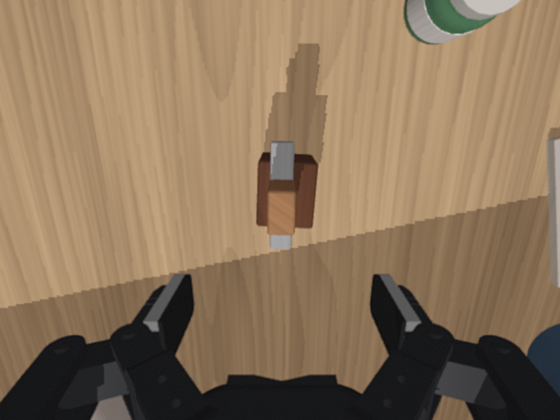

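The spanner bar runs along the image's vertical at x≈282, with the grip at (282,210). It is clear of everything, and all three views agree to 1-2 mm. I'll descend and grasp.

```bash
sed -i 's/^C=.*/C=np.array([598.3,2.5,174.])+3.0*ex+1.3*ey-0.4*n/' h.py
python3 drive.py '[[-1.2,0,40,0,0,0.011,60],[0,0,40,0,0,0,60],[0,0,35,0,0,0,60],[0,0,27,0,0,0,60],[0,0,0,0,0,0,60],[0,0,0,0,0,0,10],[0,0,0,0,0,0,10],[0,0,0,0,0,0,10],[0,0,0,0,0,0,10]]' 90
python3 -c "
from h import *
p,R,s=cur();print(p,R.as_matrix().round(3),s['contact_force'])"
```

```text
time_s: 5.35
position: [415.7, -295.9, 109.3]
tcp_rot: [0.001, 0.71, 0.704, 0.0]
contact_force: [-1.3, 1.4, 10.0]
gripper_width: 23.0
finger_force: 87.5
[ 415.66960474 -295.90841205  109.31796827] [[ 0.009  1.     0.002]
 [ 1.    -0.009 -0.002]
 [-0.002  0.002 -1.   ]] [-1.33995716  1.36542155  9.97144189]
```

```bash
python3 drive.py '[[0,0,-20,0,0,0,10],[0,0,-45,0,0,0,10],[0,0,-55,0,0,0,10],[0,0,-50,0,0,0,10],[0,0,0,0,0,0,10]]' 90
python3 - <<'E'
from h import *
p,R,s=cur();print(p.round(1),s['contact_force'].round(2),s['gripper_width'])
for nm in('wrist','top','side'):
    c=cam(nm,'w3.png' if nm=='wrist' else None);uv,P,col=cloud(c);e=R.inv().apply(P-p)
    m=(abs(e[:,0])<62)&(abs(e[:,1])<12)&(e[:,2]>24)&(e[:,2]<38)
    f=e[m];print(nm,len(f),'x',np.percentile(f[:,0],[.5,99.5]).round(1),'y',np.percentile(f[:,1],[1,99]).round(1),'z',np.percentile(f[:,2],[5,50,95]).round(1))
    m=(abs(abs(e[:,0])-46)<8)&(abs(e[:,1])<12)&(e[:,2]>50)&(e[:,2]<105);g=e[m]
    if len(g)>3: print('  prong pts',len(g),g.min(0).round(1),g.max(0).round(1),np.median(g,0).round(1))
plan(C+115*n,frame(ex-.05*ey,-n),9)
E
```

```text
time_s: 5.98
position: [416.2, -296.2, 281.9]
tcp_rot: [0.004, 0.71, 0.704, 0.0]
contact_force: [0.9, -0.7, -3.7]
gripper_width: 22.9
finger_force: 89.2
[ 416.2 -296.2  281.9] [ 0.91 -0.7  -3.74] 22.948786487772274
wrist 3095 x [19.1 54.6] y [-10.7  10.7] z [28.  29.2 30.9]
  prong pts 31 [47.7 -3.4 69.4] [50.1  2.5 86.1] [49.7 -0.1 78.4]
top 120 x [17.6 53.5] y [-11.6   9. ] z [28.7 32.3 36.5]
side 117 x [15.1 56.3] y [-11.4   9.5] z [25.9 32.5 37.3]
  prong pts 42 [42.3 -5.  52.1] [52.4  1.9 91.2] [47.9 -1.6 70.1]
N 9 row [36.  10.2  2.7] [-0.0578 -0.0043  0.0269] |d| 37.6 |r| 0.064 mid [ 463. -154.  270.]
```

```bash
python3 drive.py '[[36,10.2,2.7,-0.0578,-0.0043,0.0269,10],[36,10.2,2.7,-0.0578,-0.0043,0.0269,10],[36,10.2,2.7,-0.0578,-0.0043,0.0269,10],[36,10.2,2.7,-0.0578,-0.0043,0.0269,10],[36,10.2,2.7,-0.0578,-0.0043,0.0269,10],[36,10.2,2.7,-0.0578,-0.0043,0.0269,10],[36,10.2,2.7,-0.0578,-0.0043,0.0269,10],[36,10.2,2.7,-0.0578,-0.0043,0.0269,10],[36,10.2,2.7,-0.0578,-0.0043,0.0269,10],[0,0,0,0,0,0,10],[0,0,0,0,0,0,10]]' 90
cat > m.py <<'E'
from h import *
p,R,s=cur();print(p.round(1),s['contact_force'].round(2),s['ft_torque'].round(3),s['q'].round(2))
B=np.c_[ex,ey,n]
print('tcp in ring axes',((p-C)@B).round(2),'tool axes',(R.as_matrix().T@B).round(3).tolist())
tip=p+R.apply([[46.3,0,89.5],[-45.7,0,89.5]]);print('tips',((tip-C)@B).round(1).tolist())
E
python3 - <<'E'
from m import *
c=cam('wrist','w4.png')
for nm in('wrist','top','side'):
    c=cam(nm)
    # project tips and hole mouths
    u=ey*np.cos(-.05)-ex*np.sin(-.05)
    pts=np.vstack([tip,C+46*u,C-46*u]).astype(float)
    pr=cv2.projectPoints(pts,np.array(c['rvec']),np.array(c['tvec']),np.array(c['intrinsics']),np.array(c['distortion']))[0].reshape(-1,2)
    print(nm,pr.round(1).tolist())
    if nm!='top':
        x,y=pr[:,0].mean(),pr[:,1].mean();x0,y0=int(max(0,x-70)),int(max(0,y-52))
        cr=c['image'][y0:y0+105,x0:x0+140,::-1];cv2.imwrite(f'pics/z_{nm}.png',cv2.resize(cr,None,fx=4,fy=4,interpolation=cv2.INTER_CUBIC));print(x0,y0)
a=cv2.imread('pics/z_wrist.png');b=cv2.imread('pics/z_side.png')
cv2.imwrite('pics/z.png',cv2.resize(np.hstack([a,b]),(800,300)))
plan(C+115*n,frame(ex-.05*ey,-n),1)
E
```

```text
time_s: 7.5
position: [543.4, 10.6, 274.0]
tcp_rot: [0.193, 0.765, 0.592, 0.164]
contact_force: [0.9, -1.0, -2.2]
gripper_width: 23.0
finger_force: 88.8
[543.4  10.6 274. ] [ 0.92 -1.04 -2.24] [0.151 0.804 0.049] [ 0.02  0.2  -0.31  2.16  0.76  0.43 -1.17]
tcp in ring axes [ -1.4   -4.62 114.73] tool axes [[0.046, 0.999, -0.002], [0.999, -0.046, -0.008], [-0.008, -0.001, -1.0]]
tips [[0.0, 41.5, 25.2], [-4.2, -50.4, 25.3]]
wrist [[279.5, 162.9], [279.9, 282.1], [282.8, 151.1], [282.2, 261.5]]
211 162
top [[258.3, 185.7], [290.7, 194.5], [258.3, 181.9], [290.1, 190.6]]
side [[265.1, 203.2], [283.4, 178.1], [258.0, 210.1], [276.6, 185.1]]
200 142
N 1 row [5.5 0.1 0.2] [-0.0059  0.0021  0.0018] |d| 5.5 |r| 0.007 mid [544.  10. 275.]
```

View pics/z.png

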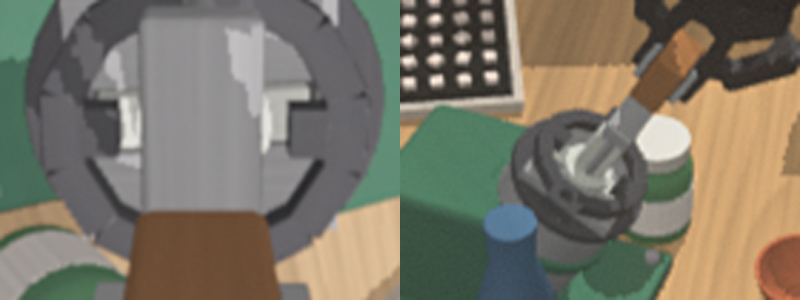

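The left half shows the bar over the ring's middle, its near end covering the upper hole. The right half shows the prongs above the ring. The tool stopped 5.5 mm short along the bar, so I correct that and lower to just above the face.

```bash
python3 drive.py '[[5.3,0.1,0.2,-0.006,0.002,0.002,10],[0,0,10,0,0,0,10],[0,0,9,0,0,0,10],[0,0,0,0,0,0,10],[0,0,0,0,0,0,10]]' 90
python3 - <<'E'
from m import *
for nm in('wrist','side','top'):
    c=cam(nm);uv,P,col=cloud(c);e=R.inv().apply(P-p);f=(P-C)@B
    m=(abs(abs(e[:,0])-46)<9)&(abs(e[:,1])<7)&(e[:,2]>47)&(e[:,2]<84)
    for sg in(1,-1):
        g=e[m&(e[:,0]*sg>0)]
        if len(g)>3: print(nm,sg,len(g),'tool med',np.median(g,0).round(1))
    l=f[(abs(f[:,2])<2)&(abs(abs(f[:,1])-46)<14)&(abs(f[:,0])<14)]
    for sg in(1,-1):
        g=l[l[:,1]*sg>0]
        if len(g)>9: print('  lug',nm,sg,len(g),np.percentile(g,[1,99],axis=0)[:,:2].round(1).tolist(),np.median(g[:,2]).round(1))
E
```

```text
time_s: 8.32
position: [554.8, 14.1, 258.6]
tcp_rot: [0.195, 0.765, 0.591, 0.167]
contact_force: [0.6, -0.9, -2.0]
gripper_width: 23.1
finger_force: 88.8
[554.8  14.1 258.6] [ 0.57 -0.94 -1.95] [0.139 0.813 0.013] [-0.02  0.24 -0.28  2.16  0.85  0.4  -1.27]
tcp in ring axes [6.000e-02 1.090e+00 9.612e+01] tool axes [[0.049, 0.999, 0.001], [0.999, -0.049, 0.0], [0.0, 0.001, -1.0]]
tips [[2.4, 47.4, 6.7], [-2.1, -44.5, 6.6]]
wrist 1 28 tool med [49.7  0.5 77.9]
  lug wrist 1 576 [[-13.6, 40.6], [13.6, 59.0]] 0.3
side 1 41 tool med [47.1  1.2 64.5]
  lug side 1 83 [[-12.4, 32.5], [13.0, 58.3]] -0.1
  lug side -1 12 [[8.9, -54.2], [13.8, -33.3]] 0.2
top 1 5 tool med [44.4  4.3 78.8]
top -1 4 tool med [-46.4   4.4  74.6]
  lug top 1 23 [[-2.8, 33.6], [13.3, 55.8]] 0.1
  lug top -1 27 [[-9.5, -57.9], [12.5, -34.4]] 0.2
```

```bash
python3 drive.py '[[-0.9,0,2,0,0,0,10],[0,0,3,0,0,0,10],[0,0,3,0,0,0,10],[0,0,2,0,0,0,10],[0,0,0,0,0,0,10],[0,0,0,0,0,0,10]]' 90; python3 m.py
```

```text
time_s: 9.22
position: [559.5, 12.2, 250.0]
tcp_rot: [0.196, 0.765, 0.591, 0.167]
contact_force: [-1.0, 0.3, -2.2]
gripper_width: 23.0
finger_force: 88.8
[559.5  12.2 250. ] [-1.04  0.26 -2.25] [0.202 0.802 0.02 ] [-0.03  0.26 -0.26  2.16  0.89  0.38 -1.3 ]
tcp in ring axes [ 0.12  0.21 86.23] tool axes [[0.049, 0.999, 0.001], [0.999, -0.049, 0.001], [0.001, 0.001, -1.0]]
tips [[2.5, 46.5, -3.2], [-2.0, -45.3, -3.3]]
```

```bash
python3 drive.py '[[0,0,2,0,0,0,10],[0,0,2,0,0,0,10],[0,0,1.5,0,0,0,10],[0,0,0,0,0,0,10],[0,0,0,0,0,0,10]]' 90; python3 m.py
```

```text
time_s: 9.85
position: [562.2, 11.6, 245.2]
tcp_rot: [0.196, 0.765, 0.591, 0.167]
contact_force: [-0.2, -0.3, -2.6]
gripper_width: 23.2
finger_force: 88.8
[562.2  11.6 245.2] [-0.18 -0.28 -2.56] [ 0.134  0.794 -0.022] [-0.03  0.27 -0.25  2.16  0.91  0.37 -1.32]
tcp in ring axes [ 0.11  0.16 80.71] tool axes [[0.049, 0.999, 0.001], [0.999, -0.049, 0.001], [0.001, 0.001, -1.0]]
tips [[2.4, 46.5, -8.7], [-2.1, -45.4, -8.8]]
```

```bash
cat >> m.py <<'E'
print('moment along n',(s['ft_torque']@n).round(3),'spanner angle',np.arctan2(-(R.as_matrix()[:,0]@ex),R.as_matrix()[:,0]@ey).round(4))
E
python3 m.py|tail -1; python3 drive.py '[[0,0,0.5,0,0,0.04,10],[0,0,0,0,0,0.04,10],[0,0,0,0,0,0.04,10],[0,0,0,0,0,0.04,10],[0,0,0,0,0,0,10],[0,0,0,0,0,0,10]]' 90; python3 m.py
python3 drive.py '[[0,0,0,0,0,0.03,10],[0,0,0,0,0,0,10],[0,0,0,0,0,0,10]]' 90|head -1; python3 m.py|tail -1
```

```text
moment along n -0.003 spanner angle -0.049
time_s: 10.6
position: [562.1, 11.5, 244.6]
tcp_rot: [0.181, 0.81, 0.528, 0.182]
contact_force: [-4.8, 0.8, -2.5]
gripper_width: 23.0
finger_force: 89.2
[562.1  11.5 244.6] [-4.82  0.82 -2.47] [0.411 2.013 0.215] [-0.06  0.27 -0.22  2.16  0.9   0.36 -1.47]
tcp in ring axes [-0.25  0.09 80.18] tool axes [[0.207, 0.978, 0.001], [0.978, -0.207, 0.0], [0.0, 0.001, -1.0]]
tips [[9.4, 45.5, -9.3], [-9.7, -44.6, -9.4]]
moment along n 0.192 spanner angle -0.2085
time_s: 10.98
moment along n 0.219 spanner angle -0.2385
```

```bash
python3 drive.py '[[0,0,0,0,0,0.03,10],[0,0,0,0,0,0,10]]' 90|head -1; python3 m.py|tail -1
python3 drive.py '[[0,0,0,0,0,0.03,10],[0,0,0,0,0,0,10]]' 90|head -1; python3 m.py|tail -1
```

```text
time_s: 11.22
moment along n 0.15 spanner angle -0.2691
time_s: 11.48
moment along n 0.229 spanner angle -0.2994
```

```bash
python3 drive.py '[[0,0,0,0,0,0.03,10],[0,0,0,0,0,0.03,10],[0,0,0,0,0,0,10],[0,0,0,0,0,0,10]]' 90|head -1; python3 m.py
```

```text
time_s: 11.98
[562.4  11.4 244.7] [-4.35 -0.39 -3.19] [ 0.112  2.142 -0.019] [-0.08  0.27 -0.19  2.17  0.89  0.36 -1.61]
tcp in ring axes [5.000e-02 4.000e-02 8.017e+01] tool axes [[0.351, 0.936, 0.001], [0.936, -0.351, 0.0], [0.001, 0.001, -1.0]]
tips [[16.4, 43.5, -9.3], [-15.9, -42.7, -9.4]]
moment along n 0.148 spanner angle -0.359
```

The ring turns on negative (clockwise) with a steady 0.2 N m and no bind at 0.32, so that is the opening direction.

```bash
python3 drive.py '[[0,0,0,0,0,0.08,10],[0,0,0,0,0,0.08,10],[0,0,0,0,0,0.08,10],[0,0,0,0,0,0.08,10],[0,0,0,0,0,0.08,10],[0,0,0,0,0,0,10],[0,0,0,0,0,0,10]]' 90|head -1; python3 m.py;  python3 drive.py '[[0,0,0,0,0,0.08,10],[0,0,0,0,0,0.07,10],[0,0,0,0,0,0,10],[0,0,0,0,0,0,10]]' 90|head -1; python3 m.py
```

```text
time_s: 12.85
[562.3  11.4 244.7] [-3.88  0.9  -5.57] [0.255 2.352 0.026] [-0.15  0.27 -0.11  2.17  0.85  0.34 -1.97]
tcp in ring axes [-2.000e-02  6.000e-02  8.014e+01] tool axes [[0.688, 0.726, 0.001], [0.726, -0.688, -0.0], [0.0, 0.001, -1.0]]
tips [[31.9, 33.7, -9.3], [-31.4, -33.1, -9.4]]
moment along n 0.139 spanner angle -0.7583
time_s: 13.35
[562.3  11.5 244.7] [-4.31  0.48 -5.71] [0.361 2.532 0.071] [-0.18  0.27 -0.08  2.17  0.83  0.33 -2.11]
tcp in ring axes [-5.000e-02  8.000e-02  8.015e+01] tool axes [[0.789, 0.615, 0.001], [0.615, -0.789, -0.0], [0.0, 0.001, -1.0]]
tips [[36.5, 28.6, -9.3], [-36.0, -27.9, -9.4]]
moment along n 0.144 spanner angle -0.9084
```

```bash
python3 drive.py '[[0,0,0,0,0,-0.03,10],[0,0,-8,0,0,0,10],[0,0,-15,0,0,0,10],[0,0,-25,0,0,0,10],[0,0,-25,0,0,0,10],[0,0,0,0,0,0,10]]' 90; python3 - <<'E'
from m import *
plan([419.6,-296.7,240],frame([.9986,-.052,0],[0,0,-1]),12)
c=cam('wrist')
E
```

```text
time_s: 14.1
position: [527.4, 19.1, 310.6]
tcp_rot: [0.112, 0.938, 0.232, 0.234]
contact_force: [0.2, -0.8, -2.2]
gripper_width: 23.1
finger_force: 89.3
[527.4  19.1 310.6] [ 0.21 -0.78 -2.22] [ 0.127  0.796 -0.017] [-0.11  0.11 -0.2   2.16  0.61  0.47 -1.87]
tcp in ring axes [  1.64   0.41 155.1 ] tool axes [[0.77, 0.637, 0.005], [0.637, -0.771, 0.001], [0.005, 0.003, -1.0]]
tips [[37.7, 30.1, 65.9], [-33.1, -28.5, 65.4]]
moment along n 0.005 spanner angle -0.8796
N 12 row [-28.7   6.7   2.1] [ 0.0427 -0.0164 -0.0841] |d| 29.5 |r| 0.096 mid [ 437. -123.  261.]
```

```bash
python3 drive.py '[[-28.7,6.7,2.1,0.0427,-0.0164,-0.0841,10],[-28.7,6.7,2.1,0.0427,-0.0164,-0.0841,10],[-28.7,6.7,2.1,0.0427,-0.0164,-0.0841,10],[-28.7,6.7,2.1,0.0427,-0.0164,-0.0841,10],[-28.7,6.7,2.1,0.0427,-0.0164,-0.0841,10],[-28.7,6.7,2.1,0.0427,-0.0164,-0.0841,10],[-28.7,6.7,2.1,0.0427,-0.0164,-0.0841,10],[-28.7,6.7,2.1,0.0427,-0.0164,-0.0841,10],[-28.7,6.7,2.1,0.0427,-0.0164,-0.0841,10],[-28.7,6.7,2.1,0.0427,-0.0164,-0.0841,10],[-28.7,6.7,2.1,0.0427,-0.0164,-0.0841,10],[-28.7,6.7,2.1,0.0427,-0.0164,-0.0841,10]]' 90 | head -2
python3 drive.py '[[0,0,0,0,0,0,10],[0,0,0,0,0,0,10]]' |head -2
python3 - <<'E'
from h import *
p,R,s=cur()
plan([419.6,-296.7,180],frame([.9986,-.052,0],[0,0,-1]),2)
for nm in('wrist','top'):
    c=cam(nm);uv,P,col=cloud(c);e=R.inv().apply(P-p)
    m=(abs(e[:,0])<62)&(abs(e[:,1])<12)&(e[:,2]>24)&(e[:,2]<34);f=e[m]
    print(nm,len(f),'x',np.percentile(f[:,0],[.5,99.5]).round(1),'y',np.percentile(f[:,1],[1,99]).round(1),'z',np.median(f[:,2]).round(1))
E
```

```text
time_s: 15.65
position: [417.6, -293.5, 237.9]
time_s: 15.9
position: [417.7, -291.7, 238.1]
N 2 row [-2.4  1.1 29.1] [ 0.0007 -0.0007 -0.0085] |d| 29.2 |r| 0.009 mid [ 419. -294.  209.]
wrist 3025 x [19.2 54.6] y [-10.7  10.8] z 29.1
top 102 x [13.9 52.2] y [-10.2  11.1] z 30.1
```

```bash
python3 drive.py '[[-2.4,1.1,29,0,0,-0.008,10],[-2.4,1.1,29,0,0,-0.008,10],[0,0,0,0,0,0,10],[0,0,0,0,0,0,10]]' |head -2
python3 -c "
from h import *
plan([419.6,-296.7,111],frame([.9986,-.052,0],[0,0,-1]),4)"
```

```text
time_s: 16.5
position: [420.2, -296.7, 181.9]
N 4 row [-0.  -0.2 17.7] [ 0.0008 -0.0002 -0.    ] |d| 17.7 |r| 0.001 mid [ 420. -297.  146.]
```

```bash
python3 drive.py '[[0,-0.2,18,0,0,0,10],[0,-0.2,18,0,0,0,10],[0,-0.1,18,0,0,0,10],[0,0,14,0,0,0,10],[0,0,2,0,0,0,10],[0,0,0,0,0,0,10],[0,0,0,0,0,0,10]]'; python3 -c "
from h import *
p,R,s=cur();print(p,R.as_matrix().round(3))"
```

```text
time_s: 17.38
position: [419.8, -296.8, 111.5]
tcp_rot: [0.001, 0.725, 0.688, 0.001]
contact_force: [-0.4, -0.0, -2.3]
gripper_width: 23.2
finger_force: 89.1
[ 419.75204663 -296.79415696  111.47488468] [[ 0.052  0.999  0.003]
 [ 0.999 -0.052  0.001]
 [ 0.001  0.003 -1.   ]]
```

```bash
python3 drive.py '[[0,0,1.2,0,0,0,10],[0,0,1,0,0,0,10],[0,0,0,0,0,0,10]]'|head -4; python3 drive.py '[[0,0,0,0,0,0,55],[0,0,0,0,0,0,60],[0,0,0,0,0,0,60],[0,0,-20,0,0,0,60],[0,0,-50,0,0,0,60],[0,0,-60,0,0,0,60],[0,0,-20,0,0,0,60],[0,0,0,0,0,0,60],[0,0,0,0,0,0,60]]'
python3 - <<'E'
from h import *
c=cam('wrist');uv,P,col=cloud(c);near=(abs(P[:,0]-415)<90)&(abs(P[:,1]+295)<90)
for z,nm in((126,'griptop'),(80,'bartop'),(66,'blocktop')):
    m=near&(abs(P[:,2]-z)<4);r=cv2.minAreaRect(P[m,:2].astype(np.float32));print(nm,m.sum(),np.round(r[0],1),np.round(r[1],1),round(r[2],1),np.percentile(P[m,2],[5,50,95]).round(1))
plan(C+150*n,frame(ex,-n),10)
E
```

```text
time_s: 17.75
position: [419.6, -296.7, 109.3]
tcp_rot: [0.001, 0.725, 0.688, 0.001]
contact_force: [-3.5, 3.2, 12.4]
time_s: 18.88
position: [418.8, -296.6, 257.8]
tcp_rot: [-0.0, 0.725, 0.688, 0.001]
contact_force: [0.3, -0.3, -0.8]
gripper_width: 60.0
finger_force: 0.0
griptop 1211 [ 420.2 -295.5] [39.  23.4] 86.2 [124.4 126.1 127.3]
bartop 1167 [ 419.7 -296. ] [107.8  21.4] 86.9 [78.8 80.2 81.4]
blocktop 2033 [ 419.7 -296.3] [68.8 60. ] 86.9 [64.5 66.2 67.4]
N 10 row [32.6  8.1 -3.2] [-0.0518 -0.0042  0.0151] |d| 33.7 |r| 0.054 mid [ 471. -137.  277.]
```

The spanner is centred on the block at the same height as before. I'll go back over the ring to check it and then fetch the die.

```bash
python3 drive.py '[[32.6,8.1,-3.2,-0.0518,-0.0042,0.0151,60],[32.6,8.1,-3.2,-0.0518,-0.0042,0.0151,60],[32.6,8.1,-3.2,-0.0518,-0.0042,0.0151,60],[32.6,8.1,-3.2,-0.0518,-0.0042,0.0151,60],[32.6,8.1,-3.2,-0.0518,-0.0042,0.0151,60],[32.6,8.1,-3.2,-0.0518,-0.0042,0.0151,60],[32.6,8.1,-3.2,-0.0518,-0.0042,0.0151,60],[32.6,8.1,-3.2,-0.0518,-0.0042,0.0151,60],[32.6,8.1,-3.2,-0.0518,-0.0042,0.0151,60],[32.6,8.1,-3.2,-0.0518,-0.0042,0.0151,60],[0,0,0,0,0,0,60],[0,0,0,0,0,0,60]]'|head -2
python3 - <<'E'
from m import *
c=cam('wrist','w5.png');uv,P,col=cloud(c);e=(P-C)@B
t=e[(np.hypot(e[:,0],e[:,1])<25)&(abs(e[:,2]-32)<4)];print('tab',len(t),np.median(t[:,2]),cv2.minAreaRect(t[:,:2].astype(np.float32)))
plan(C+90*n,frame(ex,-n),2)
cv2.imwrite('pics/w5c.png',cv2.resize(c['image'][100:290,190:390,::-1],None,fx=3,fy=3))
E
```

```text
time_s: 20.42
position: [528.3, 18.1, 305.2]
[528.3  18.1 305.2] [-0.16  0.27 -0.12] [ 0.105  0.521 -0.025] [-0.03  0.13 -0.28  2.16  0.64  0.48 -1.02]
tcp in ring axes [-7.000e-02 -4.100e-01  1.499e+02] tool axes [[-0.001, 1.0, -0.001], [1.0, 0.001, -0.001], [-0.001, -0.001, -1.0]]
tips [[-0.2, 45.8, 60.4], [-0.1, -46.2, 60.4]]
moment along n -0.019 spanner angle 0.001
tab 549 32.17154389878241 ((-0.66973876953125, 1.5256071090698242), (22.98101043701172, 15.62291145324707), 0.8495082855224609)
N 2 row [ 0.5 -0.1 30. ] [-0.0003  0.0007 -0.    ] |d| 30.0 |r| 0.001 mid [543.  15. 279.]
```

View pics/w5c.png

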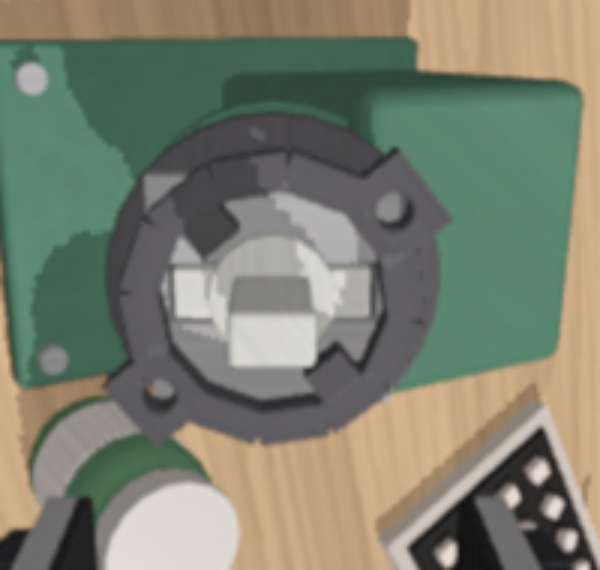

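The ring's holes are now at (395,208) and (160,390) in the crop, its inner tabs are clear of the die bar, and the die tab is at (273,340). I'll descend and grip the tab.

```bash
python3 drive.py '[[0.5,0,40,0,0,0,60],[0,0,40,0,0,0,60],[0,0,25,0,0,0,60],[0,0,12,0,0,0,60],[0,0,0,0,0,0,60],[0,0,0,0,0,0,60]]'; python3 m.py|sed -n 2p;
```

```text
time_s: 21.22
position: [585.7, 6.4, 205.0]
tcp_rot: [0.2, 0.75, 0.609, 0.162]
contact_force: [-0.1, 0.3, 0.2]
gripper_width: 60.1
finger_force: 0.0
tcp in ring axes [ 0.95 -0.07 33.84] tool axes [[0.001, 1.0, -0.001], [1.0, -0.001, 0.001], [0.001, -0.001, -1.0]]
```

```bash
python3 drive.py '[[0.5,-1,5,0,0,0,60],[0,0,0,0,0,0,10],[0,0,0,0,0,0,10],[0,0,0,0,0,0,10],[0,0,0,0,0,0,10],[0,0,0,0,0,0,10]]' 60; python3 m.py|sed -n 2p;
```

```text
time_s: 21.98
position: [587.4, 7.3, 200.1]
tcp_rot: [0.2, 0.75, 0.609, 0.162]
contact_force: [-4.7, -0.4, 4.6]
gripper_width: 22.9
finger_force: 58.6
tcp in ring axes [-0.15  1.13 28.83] tool axes [[-0.0, 1.0, -0.0], [1.0, 0.0, 0.001], [0.001, -0.0, -1.0]]
```

Gripped, at the expected 24 mm width. I draw it straight out.

```bash
python3 drive.py '[[0,0,-4,0,0,0,10],[0,0,-6,0,0,0,10],[0,0,-8,0,0,0,10],[0,0,0,0,0,0,10]]' 60; python3 drive.py '[[0,0,-15,0,0,0,10],[0,0,-25,0,0,0,10],[0,0,-35,0,0,0,10],[0,0,-25,0,0,0,10],[0,0,0,0,0,0,10],[0,0,0,0,0,0,10]]' 60; python3 - <<'E'
from m import *
# tray x axis: 170 side; rect angle 77.3 -> 
plan([456,306.8,200],frame([1,0,0],[0,0,-1]),8)
c=cam('wrist','w6.png')
for nm in('wrist','side'):
    c=cam(nm);uv,P,col=cloud(c);e=R.inv().apply(P-p);g=e[(abs(e[:,0])<40)&(abs(e[:,1])<40)&(e[:,2]>25)&(e[:,2]<75)]
    print(nm,len(g),np.percentile(g,[1,50,99],axis=0).round(1).tolist())
E
```

```text
time_s: 22.48
position: [578.7, 9.0, 216.2]
tcp_rot: [0.2, 0.75, 0.609, 0.163]
contact_force: [0.2, -0.6, -1.0]
gripper_width: 22.5
finger_force: 58.9
time_s: 23.22
position: [530.1, 19.0, 301.5]
tcp_rot: [0.2, 0.75, 0.609, 0.162]
contact_force: [0.2, -0.6, -1.9]
gripper_width: 22.5
finger_force: 58.9
[530.1  19.  301.5] [ 0.16 -0.63 -1.89] [0.134 0.625 0.023] [-0.02  0.13 -0.3   2.16  0.66  0.47 -1.05]
tcp in ring axes [ -0.5    0.82 145.84] tool axes [[0.0, 1.0, -0.001], [1.0, -0.0, 0.001], [0.001, -0.001, -1.0]]
tips [[-0.4, 47.0, 56.3], [-0.4, -45.0, 56.4]]
moment along n 0.019 spanner angle -0.0001
N 8 row [ 34.9 -16.6   8. ] [ 0.0648  0.0068 -0.0253] |d| 39.5 |r| 0.07 mid [507. 164. 244.]
wrist 3017 [[-7.1, -29.8, 25.7], [7.8, 0.3, 38.4], [19.4, 30.6, 52.3]]
side 320 [[-10.5, -29.3, 25.8], [5.8, 2.1, 39.6], [18.3, 31.2, 53.4]]
```

View pics/w6.png

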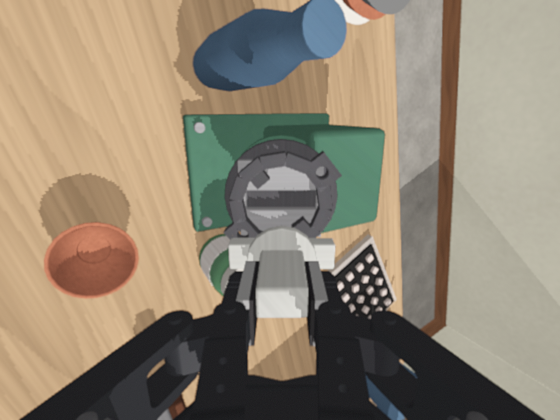

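The die hangs straight in the jaws at about (282,250), the ring behind it is open, and vase, jar and bowl are untouched. On to the tray.

```bash
python3 - <<'E'
from h import *
plan([456,306.8,170],frame([.976,-.22,0],[0,0,-1]),8)
E
```

```text
N 8 row [ 33.2 -20.9  11. ] [ 0.065  -0.0004  0.0018] |d| 40.7 |r| 0.065 mid [501. 161. 227.]
```

```bash
python3 drive.py '[[33.2,-20.9,11,0.065,0,0.002,10],[33.2,-20.9,11,0.065,0,0.002,10],[33.2,-20.9,11,0.065,0,0.002,10],[33.2,-20.9,11,0.065,0,0.002,10],[33.2,-20.9,11,0.065,0,0.002,10],[33.2,-20.9,11,0.065,0,0.002,10],[33.2,-20.9,11,0.065,0,0.002,10],[33.2,-20.9,11,0.065,0,0.002,10],[0,0,0,0,0,0,10],[0,0,0,0,0,0,10]]' 60
python3 - <<'E'
from h import *
plan([456,306.8,61],frame([.976,-.22,0],[0,0,-1]),4)
E
```

```text
time_s: 24.62
position: [456.4, 306.8, 170.8]
tcp_rot: [-0.0, 0.781, 0.624, 0.001]
contact_force: [-0.0, -0.5, -0.2]
gripper_width: 22.7
finger_force: 58.9
N 4 row [-0.1 -0.1 27.4] [ 0.0002 -0.0006 -0.0002] |d| 27.4 |r| 0.001 mid [456. 307. 116.]
```

```bash
python3 drive.py '[[0,0,35,0,0,0,10],[0,0,35,0,0,0,10],[0,0,25,0,0,0,10],[0,0,13,0,0,0,10],[0,0,0,0,0,0,10],[0,0,2,0,0,0,10],[0,0,0,0,0,0,10]]' 60
```

```text
time_s: 25.5
position: [456.9, 307.9, 62.2]
tcp_rot: [-0.001, 0.781, 0.624, 0.002]
contact_force: [0.1, 0.0, -0.8]
gripper_width: 22.5
finger_force: 58.9
```

```bash
python3 drive.py '[[0,0,2,0,0,0,10],[0,0,1,0,0,0,10],[0,0,0,0,0,0,10]]' 60; python3 drive.py '[[0,0,1,0,0,0,10],[0,0,0,0,0,0,10]]' 60
```

```text
time_s: 25.88
position: [456.6, 307.8, 58.6]
tcp_rot: [-0.001, 0.781, 0.624, 0.002]
contact_force: [-0.2, -1.3, 1.4]
gripper_width: 22.8
finger_force: 59.3
time_s: 26.12
position: [456.7, 308.0, 58.5]
tcp_rot: [-0.001, 0.781, 0.624, 0.002]
contact_force: [-5.0, -4.0, 23.6]
gripper_width: 23.0
finger_force: 62.2
```

Contact at the expected height. I release, retreat and check.

```bash
python3 drive.py '[[0,0,-0.7,0,0,0,10],[0,0,0,0,0,0,50],[0,0,0,0,0,0,60],[0,0,0,0,0,0,60],[0,0,-20,0,0,0,60],[0,0,-50,0,0,0,60],[0,0,-60,0,0,0,60],[0,0,-40,0,0,0,60],[0,0,0,0,0,0,60],[0,0,0,0,0,0,60]]'
python3 - <<'E'
from h import *
c=cam('wrist','w7.png');uv,P,col=cloud(c)
for z,nm in((61,'tabtop'),(14.5,'bar'),(20,'disc')):
    m=(abs(P[:,0]-456)<50)&(abs(P[:,1]-307)<50)&(abs(P[:,2]-z)<2.5)
    r=cv2.minAreaRect(P[m,:2].astype(np.float32));print(nm,m.sum(),np.round(r[0],1),np.round(r[1],1),np.median(P[m,2]))
c=cam('top');uv,P,col=cloud(c)
for nm,x,y,z,w in(('spgrip',420,-296,125,60),('vase',628,128,190,40),('jar',570,-114,98,45),('bowl',432,-39,40,60)):
    m=(abs(P[:,0]-x)<w)&(abs(P[:,1]-y)<w)&(abs(P[:,2]-z)<(40 if nm=='vase' else 10))
    r=cv2.minAreaRect(P[m,:2].astype(np.float32));print(nm,m.sum(),np.round(r[0],1),np.round(r[1],1),np.median(P[m,2]))
E
```

```text
time_s: 27.38
position: [456.1, 306.9, 227.6]
tcp_rot: [-0.001, 0.781, 0.624, 0.001]
contact_force: [0.4, 0.1, 0.2]
gripper_width: 59.9
finger_force: 0.0
tabtop 386 [457.2 308.1] [15.3 23.1] 62.07167363249644
bar 302 [458.4 313.5] [27.1 61.6] 15.549401172577547
disc 475 [458.  307.6] [40.8 40.3] 21.230209853971303
spgrip 121 [ 420.3 -297.1] [23.2 39.8] 124.66970200554647
vase 317 [627.8 127.5] [44.  52.3] 187.43663921132816
jar 321 [ 572.5 -116.1] [57.7 58.5] 99.73183517640928
bowl 216 [431.7 -38.8] [85.7 86. ] 39.335391139180615
```

View pics/w7.png

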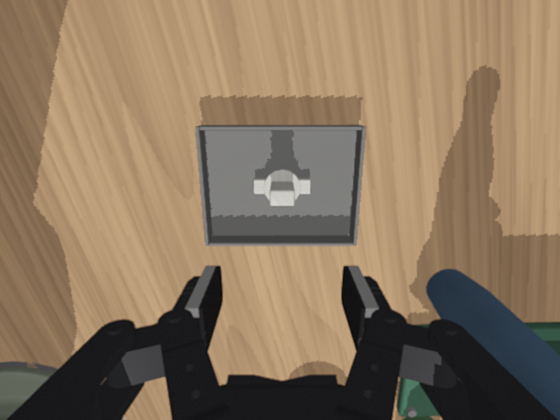

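The die stands flat and tab up in the tray, at about (282,188). Everything else is in place, so I hand in.

```bash
python3 -c "
from workcell import ctrl
print(ctrl.hand_in())"
```

```text
the job is handed in; nothing more can be done
None
```

The job is handed in (no verdict was returned): the ring gave clockwise (negative), so it has a reverse thread, and I turned it to about -0.88 rad; the spanner is back astride its block, the die lies flat and tab up in the tray, and the vase, jar and bowl are where they were, at 27.4 s of the 72 s allowed.

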